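Draw down a plaque press in crisscross order

TASK

A plaque blank is glued up under the press plate with four wing nuts. The first pass left three nuts with their wings slanting at about 45 degrees, but one was missed and its wings still lie across the plate: turn that one clockwise until it slants at 45 degrees like the others, and let go. Then make the last pass crisscross: turn each nut clockwise until its wings lie along the plate's long side, taking as the second nut the one diagonally opposite the first, then the remaining two.

Things in the scene. Friction and masses are not known exactly. Their poses are not given: they have to be found in the camera images.
- press: fixed gluing press: plywood base 260 x 210 x 18 mm, pale wooden blank 220 x 180 x 32, aluminium plate 210 x 170 x 12 on top. Origin: centre of the plate's upper face, 62 mm above the table; x along its long side, y along its short side. Nuts stand 80 mm either way in x, 60 in y; a loose 4 mm thick washer lies between them. The separate jig with two wing nuts is no part of the job.
- nut_a: steel wing nut of the press, one of four alike, in shuffled places (find the opposite one by position, the missed one by angle). Its wings form an upright blade 68 mm long and 12 thick, from 10 to 42 mm above the plate, on a round collar 26 mm wide and 10 high. Origin: on its turning axis at the plate's upper face. x along the wings, y through their thickness, z up. Pinch it across the 12 mm.
- nut_b: same shape and axes as nut_a. Every nut turns in place (it neither rises nor sinks) with light friction, about 0.06 N m, and stays where left. Hard stops: wings along the press's y axis (fully loose) and, 90 degrees clockwise from above, wings along its x axis (tight); it cannot turn beyond them.
- nut_c: another of the four wing nuts of the press, same shape and axes as nut_a, turning as told for nut_b.
- nut_d: another of the four wing nuts of the press, same shape and axes as nut_a, turning as told for nut_b.

How it is judged (in metres and radians):
On the way, in this order (a step that is already met when the one before it is completed fails the run):
1. the missed nut slants at 45 degrees (within 13) and the fingers are off it, while no other nut has been drawn tight (angle between the x axis of nut_d and the x axis of press, either way round between 0.558 and 1.012 rad and contact force between the fingers and nut_d below 0.3 N and angle between the x axis of each of nut_a, nut_b, nut_c and the x axis of press, either way round above 0.45 rad), for 0.2 s.
2. two diagonally opposite nuts are tight (wings within 12 degrees of the plate's long side), the other two still slant (((angle between the x axis of each of nut_a, nut_b and the x axis of press, either way round below 0.21 rad and horizontal distance between nut_a and nut_b above 0.18 m and angle between the x axis of each of nut_c, nut_d and the x axis of press, either way round above 0.45 rad) or (angle between the x axis of each of nut_a, nut_c and the x axis of press, either way round below 0.21 rad and horizontal distance between nut_a and nut_c above 0.18 m and angle between the x axis of each of nut_b, nut_d and the x axis of press, either way round above 0.45 rad) or (angle between the x axis of each of nut_a, nut_d and the x axis of press, either way round below 0.21 rad and horizontal distance between nut_a and nut_d above 0.18 m and angle between the x axis of each of nut_b, nut_c and the x axis of press, either way round above 0.45 rad) or (angle between the x axis of each of nut_b, nut_c and the x axis of press, either way round below 0.21 rad and horizontal distance between nut_b and nut_c above 0.18 m and angle between the x axis of each of nut_a, nut_d and the x axis of press, either way round above 0.45 rad) or (angle between the x axis of each of nut_b, nut_d and the x axis of press, either way round below 0.21 rad and horizontal distance between nut_b and nut_d above 0.18 m and angle between the x axis of each of nut_a, nut_c and the x axis of press, either way round above 0.45 rad) or (angle between the x axis of each of nut_c, nut_d and the x axis of press, either way round below 0.21 rad and horizontal distance between nut_c and nut_d above 0.18 m and angle between the x axis of each of nut_a, nut_b and the x axis of press, either way round above 0.45 rad))), for 0.2 s.
At the end, for the whole second after the job is handed in: all four wing nuts are tight: the wings of each within 12 degrees of the plate's long side (angle between the x axis of each of nut_a, nut_b, nut_c, nut_d and the x axis of press, either way round below 0.21 rad); the robot touches nothing.
It fails at once if a nut is drawn tight while the missed one is still loose (more than 63 degrees from the long side) (angle between the x axis of nut_d and the x axis of press, either way round above 1.1 rad and angle between the x axis of any of nut_a, nut_b, nut_c and the x axis of press, either way round below 0.35 rad).
It also fails if it takes over 72 s, if anything falls off the work surface, if the arm or the gripper's body presses on something with over 40 N, if the wrist force passes 120 N, or if a joint passes its speed limit or range.

ROBOT

A 6-joint arm with a two-finger parallel gripper is mounted at the origin on the work surface. World frame = base frame: x ahead of the robot, y to its left, z up, the work surface at z = 0. Lengths are in m, angles in degrees, forces in N, time in s.
With the tool pointing down it reaches from about 0.25 to 0.725 m from the base axis. Payload 9.7 kg.
Tool frame: the origin (TCP) lies between the finger pads; the fingertips stand 11 mm ahead of it and the grasp point (between the pads) lies 8 mm behind it; y points along the fingers, x is the direction in which the jaws open and shut, and the axes are right-handed (so a half turn about y gives the same grasp; the last joint's range is limited). The gripper opens to 85 mm and grips with 20 to 120 N. Pads are 22 mm wide; open, the fingers measure 114 mm over their backs; the gripper's body (76 mm by 85 mm) begins 54 mm behind the grasp point. The pads swing forward as they close: fully open they stand 13 mm farther back than shut.
Start: joints at [-73.797, 4.979, 10.078, 95.1, 0, 90], TCP at [0.153, -0.528, 0.242] pointing down, gripper open.
Joint ranges: [-179.16, 179.16], [-48.56, 103.87], [-65.8, 70.77], [-126.05, 130.52], [-82.76, 87.17], [-180, 180]. Speed limits (degrees/s): [127.2, 127.2, 147.25, 180, 180, 180].

INTERFACE

Orientations are given as [roll, pitch, yaw] about the fixed x, y, z axes, in that order (R = Rz(yaw) Ry(pitch) Rx(roll)).
In Python, from workcell import bot, vision gives the robot as it stands. The module is installed in compiled form; this text tells all that it offers.
- The arm moves only by the shell command python3 -m crank 'ROWS' [OPENING] [FORCE]. ROWS is text: rows parted by semicolons, each of 6 numbers parted by spaces: the shift along the tool's x, y, z in m, then the turn, a rotation vector about the tool's x, y, z in rad. A call has 1 to 8 rows; each row is the pose to reach, as a shift and turn from the pose commanded when the call began, along the tool's axes at that moment; what a row does not reach only later rows make up. A row lasts 1/10 s, in which the tool goes at most 50 mm and 8.59 degrees, less where a joint would pass 70% of its speed; a pose out of reach is approached as far as the arm can. A call with a gripper value outside its range is refused whole. OPENING is the gripper's target within -1 to 1 (shut at 1, half-way at 0, fully open at -1), set as the call begins (- or left out, the last holds). The fingers move at their own pace and stop on an object; FORCE is the grip in N (left out, the last holds). Time passes only in rows, so rows that repeat a pose let the fingers close. It gives the time, the measured TCP pose, the force and the opening at its end, in the units of the state.
- bot.get_obs(): the state, without advancing time (a new reading comes with each control period).
- vision.camera(name): name is "scene" or "top" or "wrist"; returns the picture (384x512x3 uint8, red, green, blue); there is no depth.
- vision.get_calibration(name): a dict with "fx", "fy", "cx", "cy" (pixels), "rvec" (rotation vector, rad) and "tvec" (3), from world to camera coordinates, as OpenCV has them. Camera axes: x right, y down, z forward; pixel columns grow to the right and rows downward; lengths in m; the calibration is good to about 2 mm. A picture is of the moment at which its call begins: read the wrist's pose just before it. get_calibration takes no time and is no camera call; for the wrist camera it gives the pose at the moment of the call.
- bot.job_done(): hands the job in, once; it reports no verdict.
The state is a dict: "time": time; "q": joint angles; "qd": joint speeds; "joint_efforts": joint torques, N m; "ee_pos": TCP position; "tcp_rot": TCP orientation; "wrist_force": force on the tool from outside, world axes, zero at the start; "torque": the same for the moment, N m; "opening": finger opening in m.
Only numpy, scipy, OpenCV 4.12 (cv2) and the standard library are available. Lean on these libraries where they do the work, as an engineer would, in place of code of your own. Each camera call takes 0.05 s, during which the arm holds its last target. There are 200 camera calls.

## Working session

There is one attempt and no reset: what is moved stays moved. The work goes in short steps, Python scripts to look and compute and a shell command to move; the robot and the scene stay as the last step left them, time stands still between calls to the robot, and variables do not carry over. Pictures are saved under pics/ and viewed, about 8 in all and at most 12, crops included, and the job is handed in when it is done.

```bash
mkdir -p pics
python3 - <<'E'
from workcell import bot, vision
import cv2
o=bot.get_obs(); print(o)
for n in("top","scene"):
    im=vision.camera(n); cv2.imwrite(f"pics/{n}0.png",im[:,:,::-1])
    c=vision.get_calibration(n); print(n,c)
    cv2.imwrite(f"pics/{n}0b.png",cv2.resize(im[:,:,::-1],(800,600),interpolation=cv2.INTER_CUBIC))
E
```

```text
{'time': 0.0, 'q': array([-7.37957065e+01,  5.01062940e+00,  1.00352397e+01,  9.50992309e+01,
       -8.69932974e-04,  8.99999428e+01]), 'qd': array([ 0.00871494, -0.04461805,  0.00998111, -0.16524375,  0.03355763,
       -0.03567428]), 'joint_efforts': array([ 3.98297561e-04, -5.20392287e+01,  4.64799142e+01,  1.64695247e-02,
        3.07188770e-05,  1.21109889e-05]), 'ee_pos': array([ 0.15342252, -0.52795102,  0.24159461]), 'tcp_rot': array([-9.00008699e+01,  7.46205670e-02, -7.37956493e+01]), 'wrist_force': array([ 0.43292469,  1.1437456 , -0.4754908 ]), 'torque': array([-0.03733662, -0.0362651 , -0.03132693]), 'opening': 0.08544195890226133}
top {'fx': 434.57940209468734, 'fy': 434.57940209468734, 'cx': 254.16771543784978, 'cy': 186.93200939966516, 'rvec': array([ 2.11847325, -2.13231489,  0.21295973]), 'tvec': array([0.02550736, 0.58772704, 0.62766632])}
scene {'fx': 409.6941912540668, 'fy': 409.6941912540668, 'cx': 260.6319047274843, 'cy': 196.4202374240063, 'rvec': array([ 1.71315789,  1.49366517, -0.77252819]), 'tvec': array([-0.09775087, -0.24059317,  1.17571528])}
```

View pics/top0b.png

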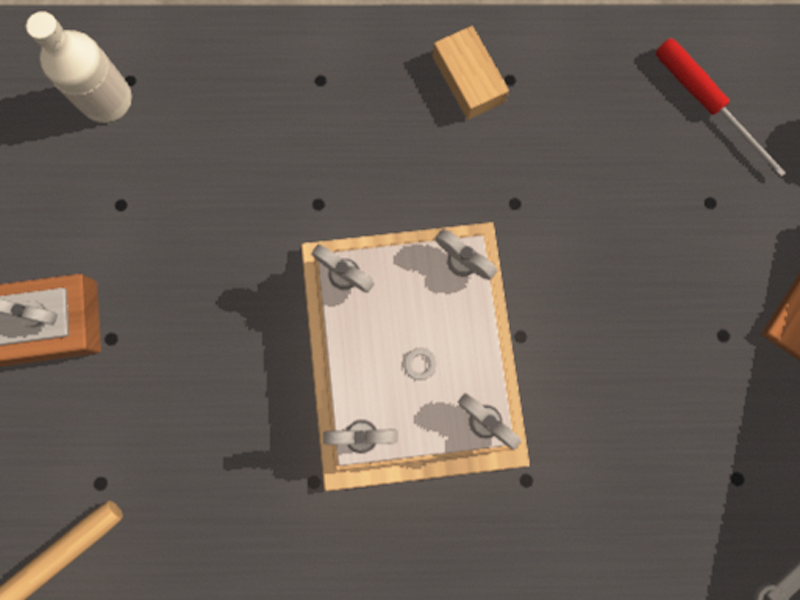

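View pics/scene0b.png

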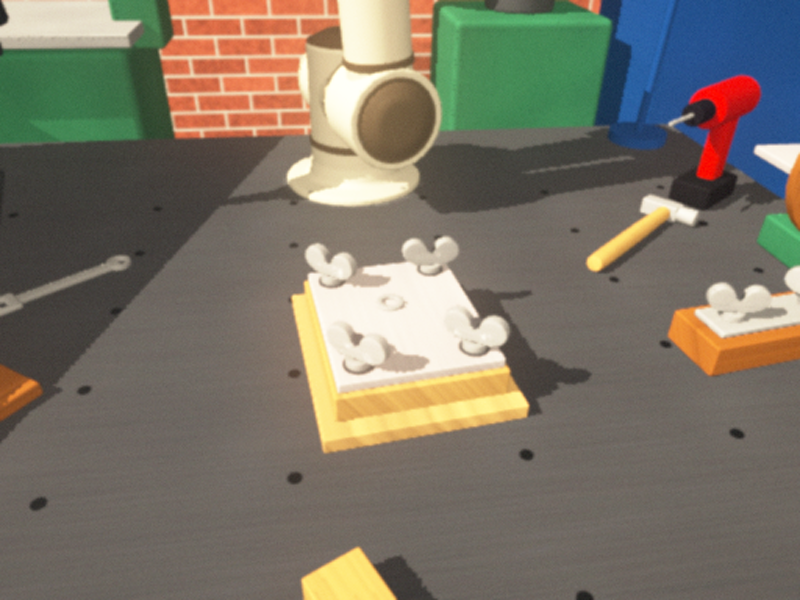

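The missed nut is at (361,437) in the top view, near the robot on its left. The slanted nuts are at (343,270), (466,255) and (489,420). In the scene view the missed nut's collar is at (430,268). Next I triangulate the collars and wing tips.

```bash
cat > h.py <<'E'
import numpy as np, cv2
from scipy.spatial.transform import Rotation as R
from workcell import bot, vision
def P(n):
    c=vision.get_calibration(n); K=np.array([[c['fx'],0,c['cx']],[0,c['fy'],c['cy']],[0,0,1]])
    return K@np.c_[cv2.Rodrigues(c['rvec'])[0],c['tvec']]
def s(p): return (np.array(p,float)+.5)*.64-.5
def tri(Pa,a,Pb,b):
    X=cv2.triangulatePoints(Pa,Pb,a.reshape(2,1),b.reshape(2,1)).ravel(); return X[:3]/X[3]
def atz(Pm,p,z):
    A=np.c_[Pm[:,0],Pm[:,1],Pm[:,2]*z+Pm[:,3]]; X=np.linalg.solve(A,[p[0],p[1],1]); return X[:2]/X[2]
def go(x,y,z,yaw):
    o=bot.get_obs(); r=R.from_euler('xyz',o['tcp_rot'],degrees=True)
    t=R.from_euler('xyz',[-90,0,yaw],degrees=True)
    print('shift',r.inv().apply(np.array([x,y,z])-o['ee_pos']).round(4),'turn',(r.inv()*t).as_rotvec().round(3))
E
python3 - <<'E'
from h import *
T,S=P('top'),P('scene')
tc=dict(d=(361,437),UL=(343,271),UR=(466,257),LR=(488,420),wash=(419,363))
sc=dict(d=(430,267),UL=(474,345),UR=(358,362),LR=(331,281),wash=(392,302))
for k in tc: print(k,tri(T,s(tc[k]),S,s(sc[k])).round(4),'z.067',atz(T,s(tc[k]),.067).round(4))
tips=dict(d=((328,438),(395,437)),UL=((317,250),(370,287)),UR=((438,235),(492,273)),LR=((463,400),(517,443)))
for k,(a,b) in tips.items():
    A,B=atz(T,s(a),.098),atz(T,s(b),.098); v=B-A
    print(k,'mid',((A+B)/2).round(4),'len',np.linalg.norm(v).round(4),'ang',np.degrees(np.arctan2(v[1],v[0])).round(1))
for a,b in(((336,466),(316,250)),((510,447),(487,237))):
    v=atz(T,s(b),.062)-atz(T,s(a),.062);print('long',np.degrees(np.arctan2(v[1],v[0])),np.linalg.norm(v))
go(.35,.05,.2,0)
E
```

```text
d [0.4459 0.0582 0.0627] z.067 [0.4459 0.0574]
UL [0.6083 0.0757 0.0642] z.067 [0.6078 0.0758]
UR [ 0.6221 -0.0458  0.0651] z.067 [ 0.6215 -0.0472]
LR [ 0.461  -0.0638  0.0605] z.067 [ 0.4609 -0.064 ]
wash [0.5163 0.002  0.062 ] z.067 [0.5158 0.0013]
d mid [0.446  0.0556] len 0.0607 ang -89.6
UL mid [0.6033 0.0733] len 0.0623 ang -125.7
UR mid [ 0.6169 -0.0426] len 0.0631 ang -126.6
LR mid [ 0.4595 -0.0613] len 0.0618 ang -129.0
long 5.997249723048016 0.21292442531865252
long 4.20861015383036 0.2086833204727283
shift [-0.5001  0.0423  0.35  ] turn [-1.000e-03 -1.288e+00 -1.000e-03]
```

```bash
python3 -c "
from h import *
go(.447,.0575,.2,2)"
```

```text
shift [-0.4803  0.0423  0.4453] turn [-1.000e-03 -1.323e+00 -1.000e-03]
```

```bash
python3 -m crank '-0.034 0.003 0.032 0 -0.13 0; -0.069 0.006 0.064 0 -0.26 0; -0.103 0.009 0.095 0 -0.39 0; -0.137 0.012 0.127 0 -0.52 0; -0.172 0.015 0.159 0 -0.65 0; -0.206 0.018 0.191 0 -0.78 0; -0.24 0.021 0.223 0 -0.91 0; -0.274 0.024 0.254 0 -1.04 0' 0
python3 -c "
from h import *
print(bot.get_obs()['q']); go(.447,.0575,.2,2)"
```

```text
time: 0.9
ee_pos: [0.3212, -0.1924, 0.2181]
tcp_rot: [-90.0, -0.0, -13.9]
wrist_force: [1.3, -0.8, 0.3]
opening: 0.0427
[-3.09225706e+01 -1.94009018e+01 -1.45204473e+01  9.48643939e+01
  4.10744055e-03  7.30050529e+01]
shift [0.0619 0.0181 0.2728] turn [ 0.    -0.278  0.   ]
```

```bash
python3 -m crank '0.01 0 0.04 0 -0.149 0; 0.02 0 0.08 0 -0.298 0; 0.03 0 0.12 0 -0.447 0; 0.04 0 0.16 0 -0.596 0; 0.05 0 0.2 0 -0.745 0; 0.055 0 0.23 0 -0.894 0; 0.06 0 0.26 0 -1.043 0; 0.062 0 0.273 0 -1.19 0'
python3 -m crank '0 0 0 0 -0.149 0; 0 0 0 0 -0.298 0; 0 0 0 0 -0.447 0; 0 0 0 0 -0.596 0; 0 0 0 0 -0.745 0; 0 0 0 0 -0.894 0; 0 0 0 0 -1.043 0; 0 0 0 0 -1.19 0'
python3 - <<'E'
from h import *
print(bot.get_obs()['q']); go(.447,.0575,.2,182)
E
```

```text
time: 1.7
ee_pos: [0.4485, 0.0574, 0.2177]
tcp_rot: [-90.0, 0.0, 54.4]
wrist_force: [-0.0, -0.9, -0.7]
opening: 0.0427
time: 2.5
ee_pos: [0.4479, 0.0553, 0.218]
tcp_rot: [-90.0, -0.0, 122.5]
wrist_force: [0.2, -0.2, -0.6]
opening: 0.0424
[ 7.03439103e+00 -8.88616934e+00 -6.10823991e+00  9.28166285e+01
 -1.42340511e-03 -2.54734035e+01]
shift [ 0.0024  0.018  -0.0005] turn [-0.000e+00 -1.038e+00  1.000e-03]
```

```bash
python3 -m crank '0.002 0.01 0 0 -0.149 0; 0.002 0.02 0 0 -0.298 0; 0.002 0.03 0 0 -0.447 0; 0.002 0.04 0 0 -0.596 0; 0.002 0.05 0 0 -0.745 0; 0.002 0.06 0 0 -0.894 0; 0.002 0.068 0 0 -1.038 0; 0.002 0.068 0 0 -1.038 0'
python3 - <<'E'
from h import *
im=vision.camera('wrist'); cv2.imwrite('pics/w1.png',cv2.resize(im[:,:,::-1],(800,600),interpolation=cv2.INTER_CUBIC))
W=P('wrist')
for n,p in dict(est=(.447,.0575,.104),tipA=(.447,.0915,.104),tipB=(.447,.0235,.104)).items():
    q=W@np.r_[p,1]; print(n,((q[:2]/q[2]+.5)/.64-.5).round())
go(.447,.0575,.086,182)
E
```

```text
time: 3.3
ee_pos: [0.4463, 0.0569, 0.149]
tcp_rot: [-90.0, -0.1, -178.2]
wrist_force: [-0.4, -0.5, 0.2]
opening: 0.0427
est [397. 338.]
tipA [395. 415.]
tipB [400. 254.]
shift [-0.0005  0.0638 -0.0006] turn [-0.    -0.01   0.001]
```

View pics/w1.png

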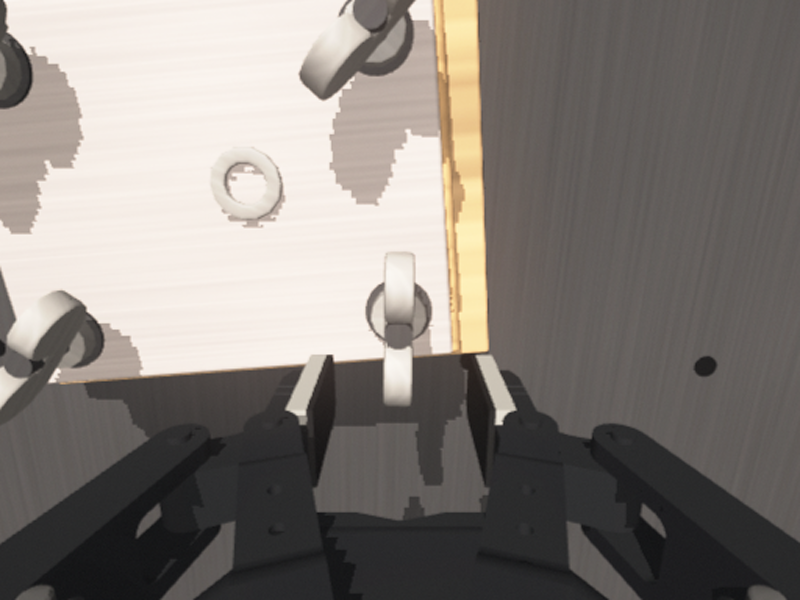

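The blade spans (400,253) to (397,405) in the wrist view and lies centred between the pads, as predicted. I'll descend and grip.

```bash
python3 -m crank '0 0.03 0 0 0 0; 0 0.05 0 0 0 0; 0 0.064 0 0 0 0; 0 0.064 0 0 0 0'
python3 -m crank '0 0 0 0 0 0; 0 0 0 0 0 0; 0 0 0 0 0 0; 0 0 0 0 0 0; 0 0 0 0 0 0; 0 0 0 0 0 0' 1 40
```

```text
time: 3.75
ee_pos: [0.4462, 0.0569, 0.085]
tcp_rot: [-90.0, -0.1, -178.5]
wrist_force: [-0.1, 0.1, 0.9]
opening: 0.0426
time: 4.35
ee_pos: [0.4472, 0.057, 0.0877]
tcp_rot: [-90.0, 0.1, -178.4]
wrist_force: [-3.5, 0.1, 6.5]
opening: 0.0119
```

```bash
python3 -m crank '0 -0.002 0 0 0.12 0; 0 -0.003 0 0 0.24 0; 0 -0.003 0 0 0.36 0; 0 -0.003 0 0 0.48 0; 0 -0.003 0 0 0.6 0; 0 -0.003 0 0 0.71 0; 0 -0.003 0 0 0.71 0'
python3 -m crank '0 0 0 0 0 0; 0 0 0 0 0 0; 0 0 0 0 0 0; 0 0 0 0 0 0; 0 0 0 0 0 0; 0 0 0 0 0 0' 0
python3 - <<'E'
from h import *
im=vision.camera('top'); cv2.imwrite('pics/t1.png',cv2.resize(im[120:320,150:400,::-1],(750,600),interpolation=cv2.INTER_CUBIC))
E
```

```text
time: 5.05
ee_pos: [0.4463, 0.0572, 0.0879]
tcp_rot: [-89.9, -0.1, 140.9]
wrist_force: [2.9, 3.4, -19.1]
opening: 0.011
time: 5.65
ee_pos: [0.4471, 0.0569, 0.0895]
tcp_rot: [-90.0, 0.0, 141.0]
wrist_force: [-0.1, 0.5, -0.5]
opening: 0.0429
```

View pics/t1.png

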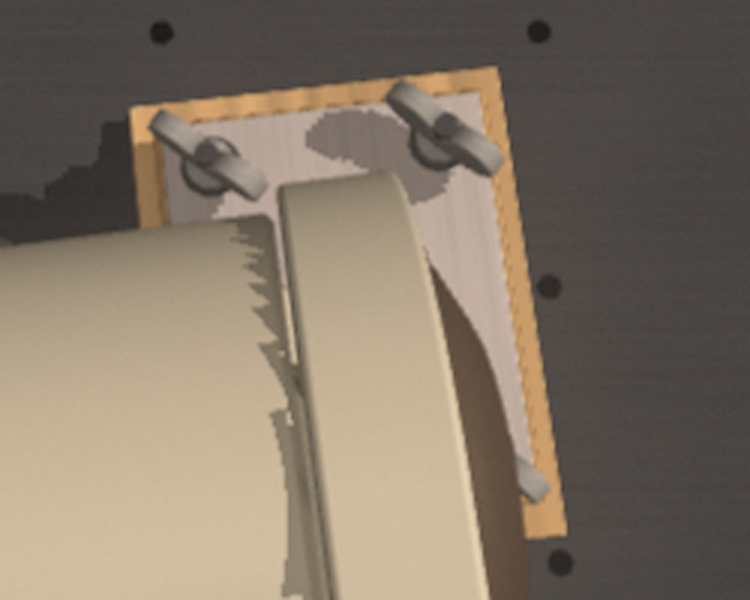

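The arm hides the missed nut in the top view. The other nuts look unmoved. I'll check the missed nut with the wrist camera.

Run:
```python
from h import *
im=vision.camera('wrist'); cv2.imwrite('pics/w2.png',im[:,:,::-1])
```

```text
(no output)
```

View pics/w2.png

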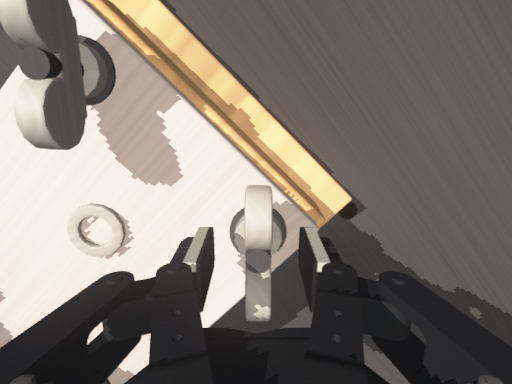

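The blade is upright in the wrist view, (259,187) to (258,318), and at about 45° to the plate edge. The pads are clear of it. I'll regrip and turn it tight.

```bash
python3 -m crank '0 0 0 0 0 0; 0 0 0 0 0 0; 0 0 0 0 0 0; 0 0 0 0 0 0; 0 0 0 0 0 0; 0 0 0 0 0 0' 1 40
python3 -m crank '0 0 0 0 0.12 0; 0 0 0 0 0.24 0; 0 0 0 0 0.36 0; 0 0 0 0 0.48 0; 0 0 0 0 0.6 0; 0 0 0 0 0.7 0; 0 0 0 0 0.76 0; 0 0 0 0 0.76 0'
python3 -c "
from h import *
print(bot.get_obs()['torque'],bot.get_obs()['q'][5])"
python3 -m crank '0 0 0 0 0 0; 0 0 0 0 0 0; 0 0 0 0 0 0; 0 0 0 0 0 0; 0 0 0 0 0 0' 0
python3 -m crank '0 -0.03 0 0 0 0; 0 -0.07 0 0 0 0; 0 -0.09 0 0 0 0; 0 -0.09 0 0 0 0'
python3 -c "
from h import *
im=vision.camera('wrist'); cv2.imwrite('pics/w3.png',im[:,:,::-1])
go(.620,-.0455,.179,144)"
```

```text
time: 6.35
ee_pos: [0.4465, 0.0573, 0.0894]
tcp_rot: [-90.0, -0.1, 141.0]
wrist_force: [-5.0, 2.8, 3.5]
opening: 0.0113
time: 7.15
ee_pos: [0.4461, 0.058, 0.0894]
tcp_rot: [-89.9, -0.1, 97.3]
wrist_force: [-6.4, 6.4, 4.1]
opening: 0.0115
[1.33050814 1.33304057 0.03865408] -0.015869021297532017
time: 7.65
ee_pos: [0.447, 0.0569, 0.0893]
tcp_rot: [-90.0, 0.0, 97.4]
wrist_force: [0.0, 0.1, 0.6]
opening: 0.0425
time: 8.05
ee_pos: [0.4483, 0.0571, 0.1824]
tcp_rot: [-90.3, 0.0, 97.4]
wrist_force: [0.2, -0.5, 0.5]
opening: 0.0428
shift [-0.1238  0.0018 -0.1577] turn [ 0.002 -0.813 -0.001]
```

View pics/w3.png

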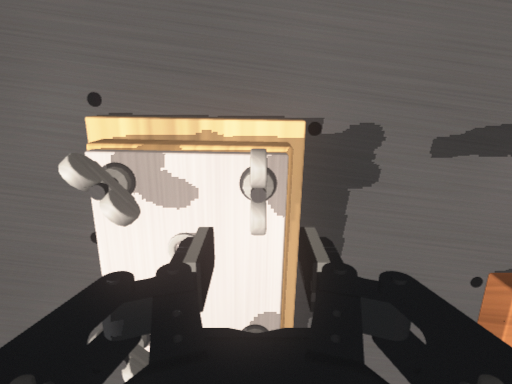

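The first nut now lies along the plate's long side: its blade runs (258,150) to (258,232), parallel to the plate edge within about 2°. Next is the opposite nut, far right.

```bash
python3 -m crank '-0.02 0 -0.026 0 -0.135 0; -0.042 0 -0.053 0 -0.27 0; -0.062 0 -0.08 0 -0.405 0; -0.083 0 -0.105 0 -0.54 0; -0.104 0.001 -0.132 0 -0.675 0; -0.124 0.002 -0.158 0 -0.813 0; -0.124 0.002 -0.158 0 -0.813 0; -0.124 0.002 -0.158 0 -0.813 0'
python3 -c "
from h import *
im=vision.camera('wrist'); cv2.imwrite('pics/w4.png',im[:,:,::-1])
W=P('wrist')
q=W@np.r_[.620,-.0455,.067,1]; print(q[:2]/q[2])
print(bot.get_obs()['q'])
go(.620,-.0455,.0885,144)"
```

```text
time: 8.9
ee_pos: [0.6192, -0.0459, 0.1751]
tcp_rot: [-89.9, -0.2, 143.9]
wrist_force: [-1.3, 0.8, -0.2]
opening: 0.0425
[253.43168358 188.95254632]
[-4.21045295e+00  1.40839909e+01  1.30494613e+01  8.91027335e+01
  6.40768873e-03 -5.80927625e+01]
shift [-0.001   0.0874 -0.0008] turn [-0.001 -0.002  0.002]
```

View pics/w4.png

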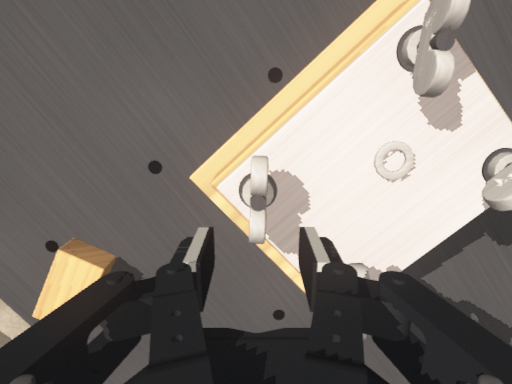

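The far-right nut's collar is at (257,191) and its blade is upright at column 259, centred between the pads. I'll grip it and turn to tight.

```bash
python3 -m crank '0 0.03 0 0 0 0; 0 0.06 0 0 0 0; 0 0.08 0 0 0 0; 0 0.087 0 0 0 0; 0 0.087 0 0 0 0'
python3 -m crank '0 0 0 0 0 0; 0 0 0 0 0 0; 0 0 0 0 0 0; 0 0 0 0 0 0; 0 0 0 0 0 0; 0 0 0 0 0 0' 1 40
python3 -m crank '0 0 0 0 0.12 0; 0 0 0 0 0.24 0; 0 0 0 0 0.36 0; 0 0 0 0 0.48 0; 0 0 0 0 0.6 0; 0 0 0 0 0.72 0; 0 0 0 0 0.82 0; 0 0 0 0 0.82 0'
python3 -m crank '0 0 0 0 0 0; 0 0 0 0 0 0; 0 0 0 0 0 0; 0 0 0 0 0 0; 0 0 0 0 0 0' 0
python3 -m crank '0 -0.03 0 0 0 0; 0 -0.07 0 0 0 0; 0 -0.09 0 0 0 0; 0 -0.09 0 0 0 0'
python3 -c "
from h import *
im=vision.camera('wrist'); cv2.imwrite('pics/w5.png',im[:,:,::-1])
go(.607,.0745,.179,144)"
```

```text
time: 9.45
ee_pos: [0.6186, -0.0452, 0.0899]
tcp_rot: [-90.0, -0.1, 144.0]
wrist_force: [0.4, -0.9, 0.4]
opening: 0.0429
time: 10.05
ee_pos: [0.6187, -0.0447, 0.0922]
tcp_rot: [-90.1, -0.1, 144.0]
wrist_force: [-11.0, 5.0, 9.6]
opening: 0.0112
time: 10.85
ee_pos: [0.6181, -0.0438, 0.0921]
tcp_rot: [-89.9, -0.2, 96.9]
wrist_force: [-12.5, 10.3, 10.6]
opening: 0.0111
time: 11.35
ee_pos: [0.6197, -0.0458, 0.0903]
tcp_rot: [-90.0, 0.0, 97.0]
wrist_force: [0.6, 0.3, 0.0]
opening: 0.0424
time: 11.75
ee_pos: [0.621, -0.0458, 0.1841]
tcp_rot: [-90.3, 0.1, 97.0]
wrist_force: [0.4, -0.1, 0.7]
opening: 0.0428
shift [ 0.121   0.0027 -0.0014] turn [ 0.002 -0.82  -0.002]
```

View pics/w5.png

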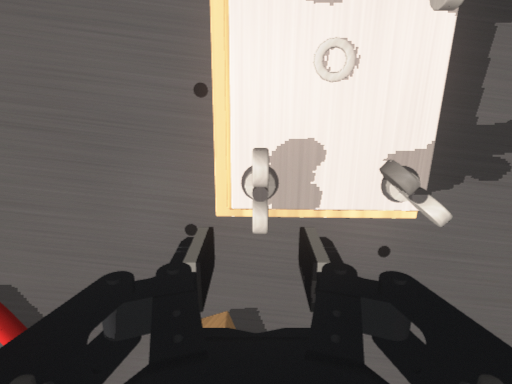

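The second nut's blade, (260,150) to (260,232), is parallel to the plate edge, and the far-left nut still slants. I'll move to the far-left nut.

```bash
python3 -m crank '0.02 0 0 0 -0.135 0; 0.04 0 0 0 -0.27 0; 0.06 0 0 0 -0.405 0; 0.08 0 0 0 -0.54 0; 0.1 0.001 -0.001 0 -0.675 0; 0.121 0.002 -0.001 0 -0.82 0; 0.121 0.002 -0.001 0 -0.82 0; 0.121 0.002 -0.001 0 -0.82 0'
python3 -c "
from h import *
im=vision.camera('wrist'); cv2.imwrite('pics/w6.png',im[:,:,::-1])
go(.607,.0745,.0895,144)"
```

```text
time: 12.6
ee_pos: [0.6055, 0.0746, 0.177]
tcp_rot: [-89.9, -0.1, 143.9]
wrist_force: [0.4, -0.4, -0.2]
opening: 0.0426
shift [-0.001   0.0878 -0.0012] turn [-0.001 -0.003  0.001]
```

View pics/w6.png

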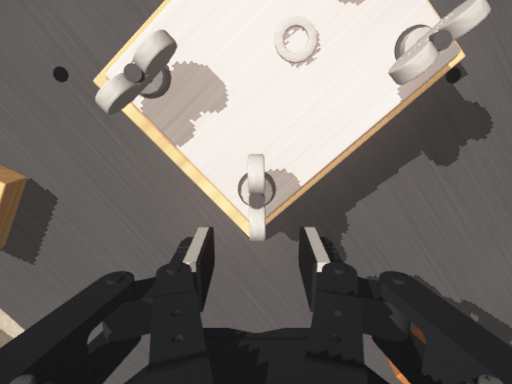

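The far-left nut's blade is upright at column 257 with its collar at (256,189), so it is aligned. Same procedure again.

```bash
python3 -m crank '0 0.03 0 0 0 0; 0 0.06 0 0 0 0; 0 0.08 0 0 0 0; 0 0.087 0 0 0 0; 0 0.087 0 0 0 0'
python3 -m crank '0 0 0 0 0 0; 0 0 0 0 0 0; 0 0 0 0 0 0; 0 0 0 0 0 0; 0 0 0 0 0 0; 0 0 0 0 0 0' 1 40
python3 -m crank '0 0 0 0 0.12 0; 0 0 0 0 0.24 0; 0 0 0 0 0.36 0; 0 0 0 0 0.48 0; 0 0 0 0 0.6 0; 0 0 0 0 0.72 0; 0 0 0 0 0.82 0; 0 0 0 0 0.82 0'
python3 -m crank '0 0 0 0 0 0; 0 0 0 0 0 0; 0 0 0 0 0 0; 0 0 0 0 0 0; 0 0 0 0 0 0' 0
python3 -m crank '0 -0.03 0 0 0 0; 0 -0.07 0 0 0 0; 0 -0.09 0 0 0 0; 0 -0.09 0 0 0 0'
python3 -c "
from h import *
im=vision.camera('wrist'); cv2.imwrite('pics/w7.png',im[:,:,::-1])
go(.461,-.063,.179,141.5)"
```

```text
time: 13.15
ee_pos: [0.6054, 0.0738, 0.0903]
tcp_rot: [-89.9, -0.1, 143.9]
wrist_force: [0.6, -0.2, 0.3]
opening: 0.0427
time: 13.75
ee_pos: [0.6058, 0.0752, 0.093]
tcp_rot: [-90.1, -0.0, 144.0]
wrist_force: [-5.3, 2.3, 4.5]
opening: 0.0116
time: 14.55
ee_pos: [0.6054, 0.0757, 0.093]
tcp_rot: [-90.0, -0.1, 96.8]
wrist_force: [-7.5, 5.5, 4.8]
opening: 0.0112
time: 15.05
ee_pos: [0.606, 0.0745, 0.0913]
tcp_rot: [-90.0, 0.0, 97.0]
wrist_force: [-0.1, -0.2, -0.2]
opening: 0.0429
time: 15.45
ee_pos: [0.6072, 0.0747, 0.185]
tcp_rot: [-90.3, 0.0, 97.0]
wrist_force: [1.5, -0.7, 0.2]
opening: 0.0425
shift [-0.1188  0.0033  0.1613] turn [ 0.003 -0.777 -0.001]
```

```bash
python3 -m crank '-0.02 0 0.027 0 -0.13 0; -0.04 0 0.054 0 -0.26 0; -0.06 0 0.081 0 -0.39 0; -0.08 0 0.108 0 -0.52 0; -0.1 0.001 0.135 0 -0.65 0; -0.119 0.002 0.161 0 -0.777 0; -0.119 0.002 0.161 0 -0.777 0; -0.119 0.002 0.161 0 -0.777 0'
python3 -c "
from h import *
im=vision.camera('wrist'); cv2.imwrite('pics/w8.png',im[:,:,::-1])
go(.461,-.063,.0895,141.5)"
```

```text
time: 16.3
ee_pos: [0.4601, -0.0635, 0.1783]
tcp_rot: [-90.0, -0.0, 141.4]
wrist_force: [0.5, 0.4, 0.1]
opening: 0.043
shift [-0.0004  0.0889 -0.0004] turn [-0.    -0.002  0.001]
```

View pics/w8.png

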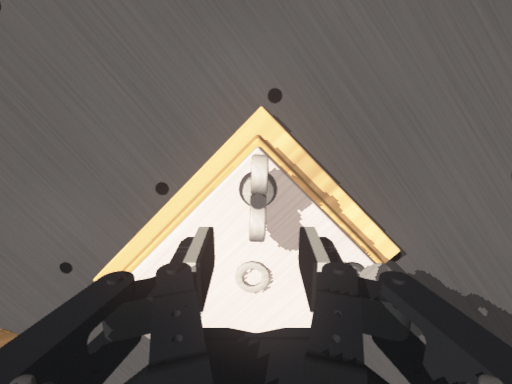

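The last nut's collar is at (258,190) and its blade is upright at column 259, so it is aligned.

```bash
python3 -m crank '0 0.03 0 0 0 0; 0 0.06 0 0 0 0; 0 0.08 0 0 0 0; 0 0.088 0 0 0 0; 0 0.088 0 0 0 0'
python3 -m crank '0 0 0 0 0 0; 0 0 0 0 0 0; 0 0 0 0 0 0; 0 0 0 0 0 0; 0 0 0 0 0 0; 0 0 0 0 0 0' 1 40
python3 -m crank '0 0 0 0 0.12 0; 0 0 0 0 0.24 0; 0 0 0 0 0.36 0; 0 0 0 0 0.48 0; 0 0 0 0 0.6 0; 0 0 0 0 0.7 0; 0 0 0 0 0.777 0; 0 0 0 0 0.777 0'
python3 -m crank '0 0 0 0 0 0; 0 0 0 0 0 0; 0 0 0 0 0 0; 0 0 0 0 0 0; 0 0 0 0 0 0' 0
python3 -m crank '0 -0.03 0 0 0 0; 0 -0.07 0 0 0 0; 0 -0.11 0 0 0 0; 0 -0.14 0 0 0 0; 0 -0.14 0 0 0 0'
python3 -m crank '-0.04 0 0 0 0 0; -0.08 0 0 0 0 0; -0.12 0 0 0 0 0; -0.16 0 0 0 0 0; -0.2 0 0 0 0 0; -0.24 0 0 0 0 0; -0.24 0 0 0 0 0; -0.24 0 0 0 0 0'
python3 -c "
from h import *
im=vision.camera('top'); cv2.imwrite('pics/t2.png',cv2.resize(im[120:330,150:400,::-1],(714,600),interpolation=cv2.INTER_CUBIC))"
```

```text
time: 16.85
ee_pos: [0.4603, -0.0626, 0.0901]
tcp_rot: [-89.9, -0.1, 141.5]
wrist_force: [0.0, 0.1, -0.1]
opening: 0.0427
time: 17.45
ee_pos: [0.4598, -0.0622, 0.0927]
tcp_rot: [-90.1, -0.1, 141.6]
wrist_force: [-9.3, 6.7, 8.4]
opening: 0.0111
time: 18.25
ee_pos: [0.4593, -0.0615, 0.0926]
tcp_rot: [-89.9, -0.2, 96.9]
wrist_force: [-12.0, 11.8, 10.7]
opening: 0.0109
time: 18.75
ee_pos: [0.4607, -0.0633, 0.0914]
tcp_rot: [-90.0, 0.0, 97.0]
wrist_force: [-0.7, -0.4, -0.1]
opening: 0.0426
time: 19.25
ee_pos: [0.4619, -0.0634, 0.2356]
tcp_rot: [-90.4, 0.1, 97.0]
wrist_force: [0.2, 1.2, -0.1]
opening: 0.0426
time: 20.05
ee_pos: [0.4895, -0.302, 0.23]
tcp_rot: [-89.9, -0.1, 96.9]
wrist_force: [-0.9, -0.7, 0.4]
opening: 0.0429
```

View pics/t2.png

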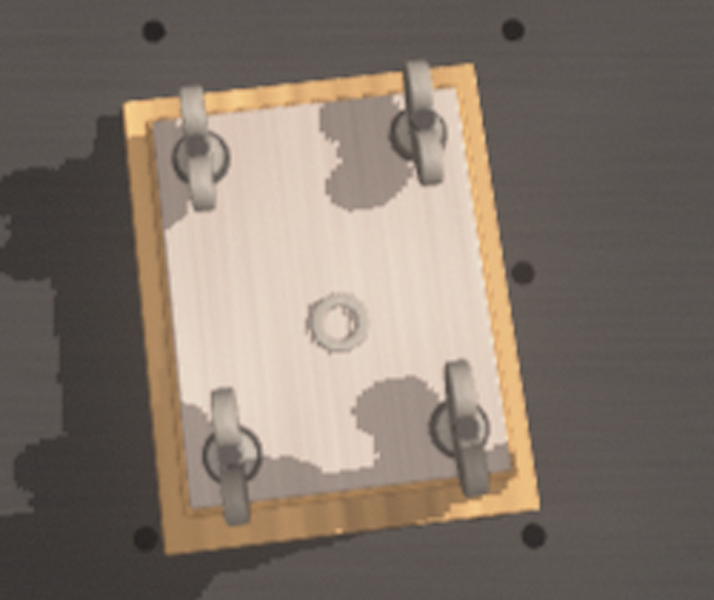

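All four blades, with collars at (202,157), (419,132), (232,455) and (459,428), run parallel to the long edges, and the gripper is clear. Handing in.

```bash
python3 -c "
from workcell import bot
print(bot.job_done())"
```

```text
the job is handed in; nothing more can be done
None
```

All four nuts are tight and the job is handed in; the last arm move ended at about 20 s of the 72 s allowed.

- **Missed nut:** it was the near-left one. I turned it clockwise to about 45° and let go. The top camera's view was blocked by the arm, so I checked it with the wrist camera: it slanted about 45° to the plate edge and the pads were clear of it.
- **Crisscross pass:** I tightened the near-left nut first, then its diagonal opposite (far right), then far left, then near right.
- **Last check:** in the final top view, all four sets of wings lie parallel to the plate's long side, within a few degrees by eye. The gripper was well clear of the press, with about 1 N on the wrist, which is sensor noise.
- **Disagreements:** estimates of the press's angle differed by about 2° (4.2 to 6.3°), well inside the 12° allowed. The fingers also lifted about 2–3 mm on most grips. The largest wrist force I saw in the end-of-move readings was about 20 N, well under the limit.

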